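# Roll the adjuster wheel to the gauge mark and lock the slide

## Task

Set the gap of the jaw fixture: with a fingertip on top of the knurled wheel, lightly roll it, in as many strokes as it takes, until the pointer on the sliding jaw stands opposite the pointed gauge mark on the scale rail in front of it; drive the jaw only by the wheel. Then push the lock lever outward to the right, fully home against its stop, without upsetting the setting. Leave the gauge mark and the loose parts lying round the fixture where they are.

Things in the scene. Friction and masses are not known exactly. Their poses are not given: they have to be found in the camera images.
- setter: fixed setting fixture (a slide with two jaws on a dark steel bed, 95 x 236 x 12 mm). Origin on the table under the middle of its jaw line. Its x axis points level away from the robot's side of the fixture, its y axis along the slide to the left, z up. Seen along +y (right to left) stand on it: fixed jaw with the lock lever, sliding jaw, then the wheel between two bearing posts (posts 56 mm high). Sizes and directions below are in this frame.
- wheel_centre (a point): centre of the knurled adjuster wheel, 46 mm above the table: a steel wheel of 32 mm radius, 24 mm wide, axle level along the fixture's y axis; its top (78 mm above the table) is free and higher than everything else on the fixture. A fingertip set on the top with about 4 to 10 N and drawn along x rolls it (about 1.5 N of drag needed); it turns easily, stays where it is left, and can be rolled in several strokes.
- adjuster (a joint): turn of the wheel in rad (0 to 3.6, starts at 0 to 0.4). It grows when the top of the wheel is drawn along the fixture's +x (away from the robot). Each rad drives the sliding jaw 10 mm along -y (to the right, closing the gap), and back the other way.
- pointer (a point): tip of the small steel pointer on the near side of the sliding jaw, 26 mm above the table; moves with the jaw along the fixture's y axis (jaw 46 x 28 mm, 55 mm high). It starts 10 to 27 mm left (+y) of the gauge mark.
- mark (a point): gauge mark: tip of the small pointed steel rider (12 mm wide) on the aluminium scale rail in front of the jaw, facing the pointer, 26 mm above the table. Set beforehand, stiff, stays put. Axes as the fixture's. The gap is right when pointer tip and mark tip stand opposite each other (same y in the fixture's frame).
- lever_pivot (a point): point on the upright pivot axis of the lock lever, on the fixed jaw, at the height of the lever's bar, 62 mm above the table.
- lever_ball (a point): centre of the black ball (radius 9 mm) at the free end of the lock lever, 60 mm from the pivot and 62 mm above the table. The lever is a level round bar of 5 mm radius; the fixed jaw beneath it is 50 mm high and reaches 26 mm from the pivot towards -x, outside which there is only the bed (12 mm high) or the table underneath.
- lock_lever (a joint): swing of the lock lever in rad: at 0 (unlocked) it points along the fixture's -x (toward the robot); it swings counter-clockwise seen from above, toward the fixture's -y (to the right, outward), to its stop at 1.35 (locked). Starts at 0 to 0.25; about 1 to 2 N at the ball moves it; stays where it is left.
- knurled_nut: small grey knurled nut, 36 mm across, 16 mm high, lying in front of the fixture; bystander, origin under its centre on the table.
- stop_pin: steel pin with a thick foot, 22 mm across, 41 mm high, standing left of the fixture; bystander, origin under its centre on the table.
- tool_blank_1: square tool bit 77 x 10 x 10 mm, lying in front of the fixture; bystander, origin under its centre on the table.
- clamp_jaw: stepped clamp 60 x 22 x 28 mm, left of the fixture; bystander, origin under its centre on the table.
- hex_nut: dark hexagon nut 28 mm across, 13 mm high, in front of the fixture; bystander, origin under its centre on the table.
- v_block: V-block 45 x 40 x 30 mm, right of the fixture; bystander, origin under its centre on the table.
- setting_ring: plain steel ring 60 mm across, 14 mm high, right of the fixture; bystander, origin under its centre on the table.

How it is judged:
By the outcome, as a careful person would: the job done as asked, in the order asked, and still so for the second after the job is handed in, with the robot touching nothing.
It also fails if it takes over 58 s, if anything falls off the work surface, if the arm or the gripper's body presses on something with over 40 N, if the wrist force passes 120 N, or if a joint passes its speed limit or range.

## Robot

A 6-joint arm with a two-finger parallel gripper is mounted at the origin on a cart in front of the work surface, level with it; the furniture and walls round the work are solid. World frame = base frame: x ahead of the robot, y to its left, z up, the work surface at z = 0. Lengths are in m, angles in rad, forces in N, time in s.
With the tool pointing down it reaches from about 0.375 to 0.975 m from the base axis. Payload 3.8 kg.
Tool frame: the origin (TCP) lies midway between the tips of the shut fingers; the grasp point (between the pads) lies 19 mm behind it; z points along the fingers, y is the line along which they close (so a half turn about z gives the same grasp; the last joint's range is limited). The gripper opens to 85 mm and grips with 20 to 120 N. Pads are 22 mm wide; open, the fingers measure 114 mm over their backs; the gripper's body (76 mm by 85 mm) begins 54 mm behind the grasp point. The pads swing forward as they close: fully open they stand 13 mm farther back than shut.
Start: joints at [-0.037, 0.264, 1.604, -0, 1.274, -0.037], TCP at [0.675, -0, 0.231] pointing down, gripper open.
Joint ranges: [-2.63, 2.63], [-0.94, 2.18], [0.31, 2.57], [-1.31, 4.45], [0, 2.66], [-2.55, 2.55]. Speed limits (rad/s): [2.57, 2.57, 3.14, 3.14, 3.14, 3.14].

## Interface

Orientations are given as a rotation vector (axis times angle).
In Python, from workcell import read_state, vision, ticket gives the robot as it stands. The module is installed in compiled form; this text tells all that it offers.
- The arm moves only by the tool jog_arm, never from a script. Its arguments are lists of equal length, an entry for each row: "turn": the turn, a rotation vector about the tool's x, y, z in rad, a list of three; "delta_pos": the shift along the tool's x, y, z in m, a list of three; "gripper": the finger opening in m, from 0 to 0.0854. In form: {"turn": [[rx, ry, rz], ...], "delta_pos": [[dx, dy, dz], ...], "gripper": [gripper, ...]}. A call has 1 to 20 rows; each row shifts and turns the commanded pose from where the row before left it, along the tool's axes as they then stand; what a row does not reach is not made up. A row lasts 1/12 s, in which the tool goes at most 41.7 mm and 7.16 degrees, less where a joint would pass 70% of its speed; a pose out of reach is approached as far as the arm can. A call with a gripper value outside its range is refused whole. The fingers move at their own pace and stop on an object; "grip_force" is the grip in N (left out, the last holds). Time passes only in rows, so rows that do not move let the fingers close. It gives the time, the measured TCP pose, the force, the opening and the grip force at its end, in the units of the state.
- read_state(): the state, without advancing time (a new reading comes with each control period).
- vision.read_camera(name): name is "scene" or "side" or "wrist"; returns the picture (480x640x3 uint8, red, green, blue); there is no depth.
- vision.calibration(name): a dict with "vfov" (degrees; the focal length in pixels is half the picture's height over the tangent of half this angle, whatever the lens; pixels are square), "cx", "cy" (the principal point, pixels), "R" (3x3) and "t" (3): a world point X has camera coordinates R X + t; the wrist camera has in their place "mount" (4x4, takes a point from camera to tool coordinates, whose origin is the TCP and whose axes are the flange's). Camera axes: x right, y down, z forward; pixel columns grow to the right and rows downward; lengths in m; the calibration is good to about 2 mm. The wrist camera is an equidistant fisheye: a pixel r from the principal point sees the ray r / f radians off the axis. A picture is of the moment at which its call begins: read the wrist's pose just before it. calibration takes no time and is no camera call.
- ticket.finish_job(): hands the job in; it is judged then, once.
The state is a dict: "time": time; "q": joint angles; "joint_vel": joint speeds; "joint_torque": joint torques, N m; "tool_pos": TCP position; "tcp_rot": TCP orientation; "wrist_force": force on the tool from outside, world axes, zero at the start; "torque": the same for the moment, N m; "width": opening from 0.0 (shut) to 1.0 (fully open); "grip_force": force on a finger pad.
Only numpy, scipy, OpenCV 4.12 (cv2) and the standard library are available. Lean on these libraries where they do the work, as an engineer would, in place of code of your own. Each camera call takes 0.05 s, during which the arm holds its last target. There are 200 camera calls.

## Working session

There is one attempt and no reset: what is moved stays moved. The work goes in short steps, Python scripts to look and compute and a tool call to move; the robot and the scene stay as the last step left them, time stands still between calls to the robot, and variables do not carry over. Pictures are saved under pics/ and viewed, at most 10 in all, crops included, and the job is handed in when it is done.

Besides the shell and the picture viewer there is one more tool, called after ">>>" by a JSON object that holds its "method" and its "body". jog_arm: Moves the arm, as the interface text tells. Its arguments: {"type":"object","properties":{"turn":{"type":"array","items":{"type":"array","items":{"type":"number"}}},"delta_pos":{"type":"array","items":{"type":"array","items":{"type":"number"}}},"gripper":{"type":"array","items":{"type":"number"}},"grip_force":{"type":"number"}},"required":["turn","delta_pos","gripper"]}

```bash
mkdir -p pics; ls; cat > h.py <<'E'
import numpy as np, cv2
from workcell import read_state, vision, ticket
from scipy.spatial.transform import Rotation as Ro
def save(n,im): cv2.imwrite('pics/'+n+'.png',cv2.cvtColor(im,cv2.COLOR_RGB2BGR))
def ray(name,u,v,st=None):
    c=vision.calibration(name); f=240/np.tan(np.radians(c['vfov'])/2)
    x,y=u-c['cx'],v-c['cy']
    if name!='wrist':
        R=np.array(c['R']);t=np.array(c['t']); return -R.T@t, R.T@np.array([x/f,y/f,1])
    r=np.hypot(x,y);th=r/f
    d=np.array([x/r*np.sin(th),y/r*np.sin(th),np.cos(th)]) if r>0 else np.array([0,0,1.])
    M=np.array(c['mount']); T=Ro.from_rotvec(st['tcp_rot']).as_matrix()
    return T@M[:3,3]+np.array(st['tool_pos']), T@M[:3,:3]@d
def onz(name,u,v,z,st=None):
    o,d=ray(name,u,v,st); return o+d*(z-o[2])/d[2]
def proj(name,X,st=None):
    c=vision.calibration(name); f=240/np.tan(np.radians(c['vfov'])/2); X=np.array(X,float)
    if name!='wrist':
        p=np.array(c['R'])@X+np.array(c['t']); return np.array([c['cx']+f*p[0]/p[2],c['cy']+f*p[1]/p[2]])
    T=Ro.from_rotvec(st['tcp_rot']).as_matrix();M=np.array(c['mount'])
    p=M[:3,:3].T@(T.T@(X-np.array(st['tool_pos']))-M[:3,3]); r=np.hypot(p[0],p[1]); th=np.arctan2(r,p[2])
    return np.array([c['cx']+f*th*p[0]/r,c['cy']+f*th*p[1]/r])
E
python3 - <<'E'
from h import *
s=read_state(); print(s)
for n in ('scene','side','wrist'):
    print(n,vision.calibration(n))
    save(n+'0',vision.read_camera(n))
E
```

```text
pics
{'time': 0.0, 'q': array([-3.69107127e-02,  2.64759386e-01,  1.60540537e+00, -8.13658826e-06,
        1.27367994e+00, -3.68802713e-02]), 'joint_vel': array([-4.79962822e-05,  1.31793588e-03,  1.36488765e-03,  3.82205986e-04,
        4.24622124e-04, -2.05476367e-03]), 'joint_torque': array([ 6.10465631e-04, -5.15121067e+01, -3.67308676e+01, -4.07824507e-05,
        1.31324201e-02,  1.46811578e-05]), 'tool_pos': array([6.74259646e-01, 1.55520926e-05, 2.29940877e-01]), 'tcp_rot': array([-2.22030891, -2.22024663,  0.0024151 ]), 'wrist_force': array([0.81337421, 0.23507407, 0.10276252]), 'torque': array([ 0.00877753,  0.00863216, -0.02572785]), 'grip_force': 0.0, 'width': 1.0051879870410099}
scene {'vfov': 51.917130332095965, 'cx': 318.73375021822085, 'cy': 247.19237083819124, 'R': array([[-0.7187748 , -0.69521088, -0.00667906],
       [-0.36747209,  0.38804757, -0.84521201],
       [ 0.59019238, -0.60506273, -0.53438941]]), 't': array([0.3724588 , 0.23810306, 0.61744512])}
side {'vfov': 45.96138924758354, 'cx': 330.26854106088376, 'cy': 235.80623106561984, 'R': array([[ 0.98760717, -0.15558625,  0.02061528],
       [-0.07462178, -0.58105615, -0.81043528],
       [ 0.13807122,  0.79885335, -0.58546534]]), 't': array([-0.48199086,  0.08114247,  0.9838561 ])}
wrist {'vfov': 65.70646984690485, 'cx': 315.3447719955925, 'cy': 238.15346368715575, 'mount': array([[-1.06641203e-03, -9.62991726e-01, -2.69528845e-01,
         6.86165157e-02],
       [ 9.99999431e-01, -1.01845222e-03, -3.17778107e-04,
        -4.98496379e-04],
       [ 3.15154375e-05, -2.69529031e-01,  9.62992264e-01,
        -1.42433119e-01],
       [ 0.00000000e+00,  0.00000000e+00,  0.00000000e+00,
         1.00000000e+00]])}
```

View pics/wrist0.png

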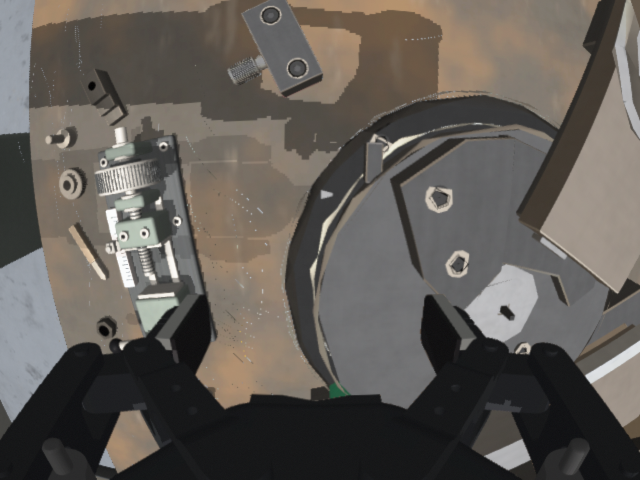

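View pics/side0.png

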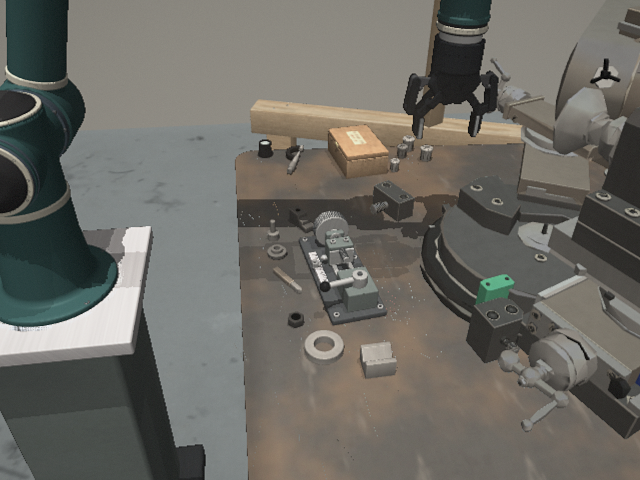

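View pics/scene0.png

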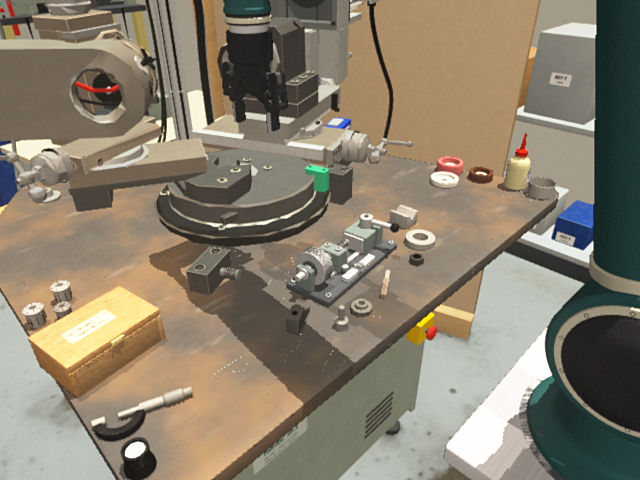

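The wrist view shows the fixture at left: wheel (127,178), sliding jaw (138,232), fixed jaw (165,310), bed's far edge from (173,135) to (215,335). In the side view the ball is at about (324,287), the lever pivot at (361,275). In the scene view the wheel is at (316,263).

```bash
python3 - <<'E'
from h import *
s=read_state()
for n,u,v,z in [('wheeltop',127,178,.078),('bedfarL',174,136,.012),('bedfarR',215,330,.012)]:
    print(n,onz('wrist',u,v,z,s).round(4))
for n,u,v,z in [('ball',324,287,.062),('pivot',361,272,.066),('wheel',331,226,.046),('ring',324,346,.014)]:
    print(n,onz('side',u,v,z).round(4))
print('wheel scene',onz('scene',316,263,.05).round(4))
im=cv2.imread('pics/side0.png')[180:340,230:420]; cv2.imwrite('pics/s0c.png',cv2.resize(im,None,fx=4,fy=3.75,interpolation=cv2.INTER_CUBIC)[:600])
E
```

```text
wheeltop [0.5101 0.0405 0.078 ]
bedfarL [0.5313 0.0745 0.012 ]
bedfarR [ 0.5591 -0.1408  0.012 ]
ball [ 0.454  -0.1444  0.062 ]
pivot [ 0.5183 -0.1203  0.066 ]
wheel [0.4953 0.0435 0.046 ]
ring [ 0.4428 -0.2242  0.014 ]
wheel scene [0.4925 0.0329 0.05  ]
```

View pics/s0c.png

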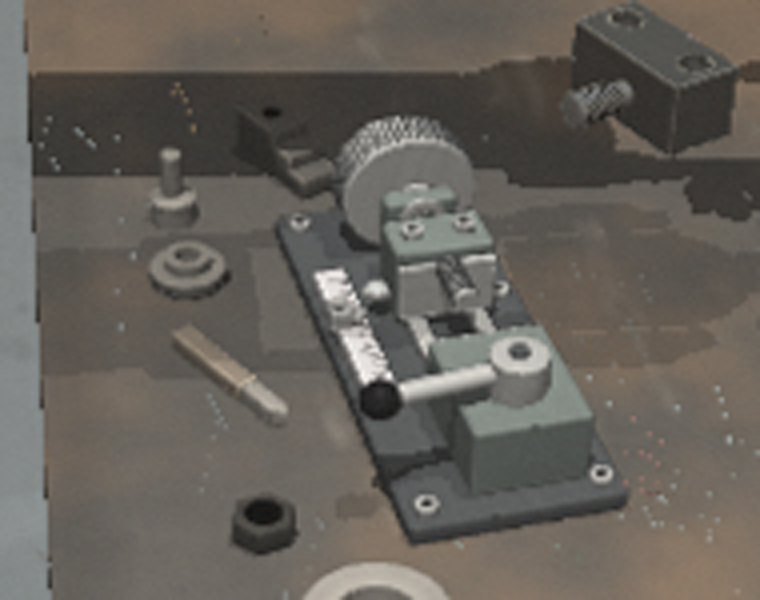

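>>> {"method": "jog_arm", "body": {"turn": [[0,0,0],[0,0,0],[0,0,0],[0,0,0],[0,0,0],[0,0,0],[0,0,0],[0,0,0],[0,0,-0.064],[0,0,-0.064],[0,0,0],[0,0,0],[0,0,0]], "delta_pos": [[-0.0075,-0.027,0.011],[-0.0075,-0.027,0.011],[-0.0075,-0.027,0.011],[-0.0075,-0.027,0.011],[-0.0075,-0.027,0.011],[-0.0075,-0.027,0.011],[-0.0075,-0.027,0.011],[-0.0075,-0.027,0.011],[0,0,0],[0,0,0],[0,0,0],[0,0,0],[0,0,0]], "gripper": [0,0,0,0,0,0,0,0,0,0,0,0,0]}}

```text
time: 1.23
tool_pos: [0.4594, -0.06, 0.1435]
tcp_rot: [2.076, 2.357, 0.0]
wrist_force: [0.1, 0.4, 0.2]
width: -0.005
grip_force: 0.0
```

```bash
python3 - <<'E'
from h import *
s=read_state(); print(s['time'],s['tool_pos'],s['tcp_rot'],s['width'])
save('w1',vision.read_camera('wrist'))
E
```

```text
1.2333 [ 0.45935193 -0.0600028   0.14349259] [2.07629891e+00 2.35724177e+00 3.31483515e-04] -0.004729182759301958
```

View pics/w1.png

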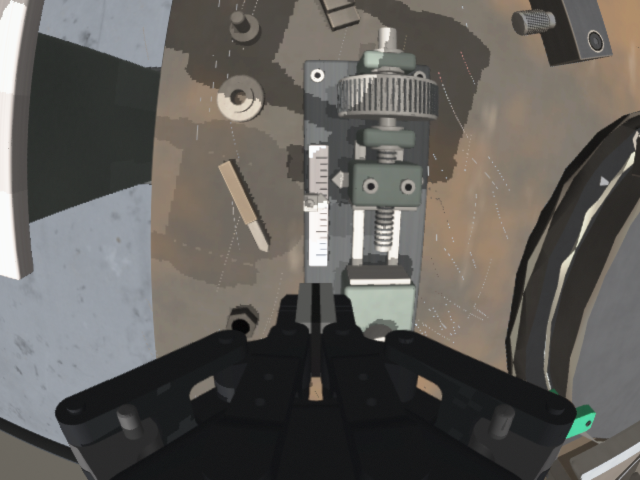

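Aligned with the fixture: wheel spans (337–438, 68–118), pointer tip ~(333,180), gauge rider ~(310,203). I'll zoom on the latter.

```bash
python3 - <<'E'
from h import *
im=cv2.imread('pics/w1.png')[150:225,290:390]; cv2.imwrite('pics/w1c.png',cv2.resize(im,None,fx=8,fy=8,interpolation=cv2.INTER_CUBIC))
s=read_state()
for n,u,v,z in [('whL',388,70,.07),('whR',388,117,.07),('whl',338,95,.046),('whr',438,95,.046),('bedl',304,62,.012),('bedl2',304,260,.012),('bedr',430,75,.012),('bedr2',420,280,.012),('ptr',333,180,.026),('mark',314,203,.026)]:
    print(n,onz('wrist',u,v,z,s).round(4))
E
```

```text
whL [0.4869 0.0535 0.07  ]
whR [0.4905 0.0256 0.07  ]
whl [0.4612 0.0368 0.046 ]
whr [0.5264 0.0485 0.046 ]
bedl [0.4352 0.0625 0.012 ]
bedl2 [ 0.4534 -0.0866  0.012 ]
bedr [0.529  0.0683 0.012 ]
bedr2 [ 0.5492 -0.0925  0.012 ]
ptr [ 0.4664 -0.0205  0.026 ]
mark [ 0.4553 -0.0385  0.026 ]
```

View pics/w1c.png

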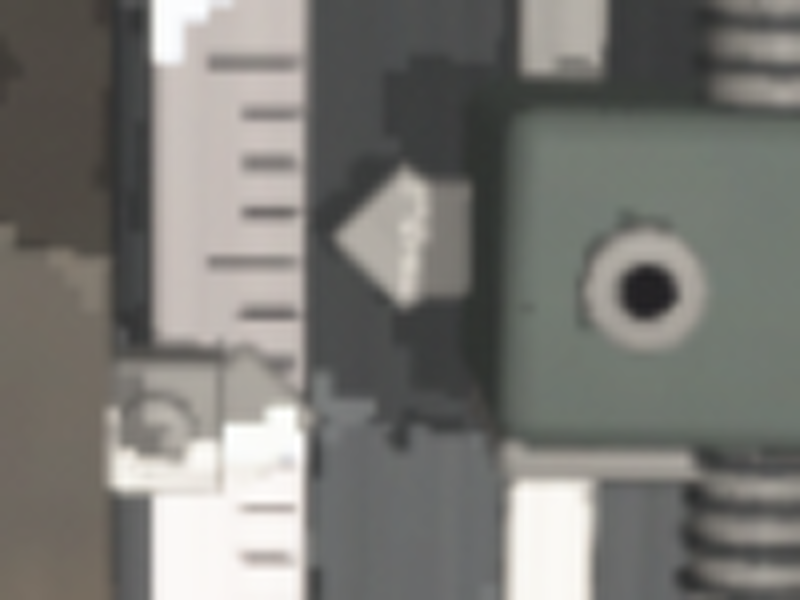

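>>> {"method": "jog_arm", "body": {"turn": [[0,0,0],[0,0,0],[0,0,0],[0,0,0],[0,0,0],[0,0,0],[0,0,0],[0,0,0]], "delta_pos": [[0.024,0.0085,0],[0.024,0.0085,0],[0.024,0.0085,0.01],[0.023,0.0085,0.015],[0,0,0.015],[0,0,0.015],[0,0,0],[0,0,0]], "gripper": [0,0,0,0,0,0,0,0]}}

```text
time: 1.95
tool_pos: [0.4799, 0.0388, 0.0876]
tcp_rot: [-2.074, -2.358, 0.003]
wrist_force: [0.9, 0.1, 0.2]
width: 0.002
grip_force: 0.0
```

```bash
python3 - <<'E'
from h import *
a=vision.read_camera('side')[170:270,270:400]
b=vision.read_camera('scene')[210:310,250:380]
save('t2',np.vstack([cv2.resize(x,(650,300) if 0 else (390,300),interpolation=cv2.INTER_CUBIC) for x in (a,b)]))
s=read_state(); print(s['tool_pos'],s['wrist_force'])
E
```

```text
[0.48138638 0.03847707 0.08910902] [ 0.45144674 -1.13137879 -0.51701903]
```

View pics/t2.png

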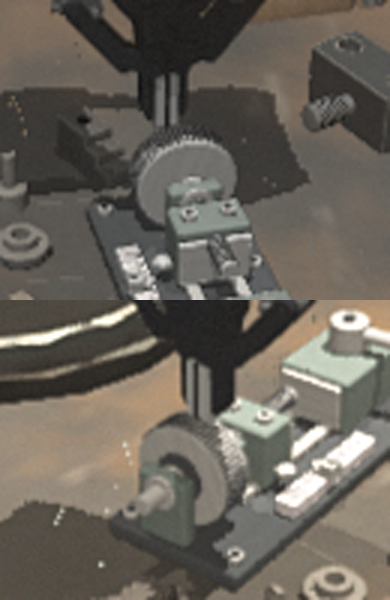

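Fingertips stand over the wheel, slightly to the robot's side. Descending.

>>> {"method": "jog_arm", "body": {"turn": [[0,0,0],[0,0,0],[0,0,0],[0,0,0],[0,0,0]], "delta_pos": [[0,0,0.004],[0,0,0.003],[0,0,0.002],[0,0,0],[0,0,0]], "gripper": [0,0,0,0,0]}}

```text
time: 2.47
tool_pos: [0.4805, 0.0384, 0.0793]
tcp_rot: [-2.075, -2.359, 0.0]
wrist_force: [-0.7, 0.1, -0.6]
width: 0.001
grip_force: 0.0
```

>>> {"method": "jog_arm", "body": {"turn": [[0,0,0],[0,0,0],[0,0,0]], "delta_pos": [[0,0,0.001],[0,0,0],[0,0,0]], "gripper": [0,0,0]}}

```text
time: 2.72
tool_pos: [0.4806, 0.0386, 0.0783]
tcp_rot: [2.075, 2.359, 0.0]
wrist_force: [-0.6, 0.3, -0.2]
width: 0.0
grip_force: 0.0
```

>>> {"method": "jog_arm", "body": {"turn": [[0,0,0],[0,0,0],[0,0,0]], "delta_pos": [[0,0,0.001],[0,0,0],[0,0,0]], "gripper": [0,0,0]}}

```text
time: 2.97
tool_pos: [0.4808, 0.0386, 0.0774]
tcp_rot: [2.075, 2.359, 0.0]
wrist_force: [0.1, -0.1, 0.6]
width: -0.001
grip_force: 0.3
```

>>> {"method": "jog_arm", "body": {"turn": [[0,0,0],[0,0,0],[0,0,0]], "delta_pos": [[0,0,0.0005],[0,0,0],[0,0,0]], "gripper": [0,0,0]}}

```text
time: 3.22
tool_pos: [0.4809, 0.0386, 0.0772]
tcp_rot: [2.075, 2.359, 0.001]
wrist_force: [-0.1, -0.0, 3.8]
width: -0.001
grip_force: 2.3
```

>>> {"method": "jog_arm", "body": {"turn": [[0,0,0],[0,0,0],[0,0,0]], "delta_pos": [[0,0,0.0005],[0,0,0],[0,0,0]], "gripper": [0,0,0]}}

```text
time: 3.47
tool_pos: [0.4809, 0.0386, 0.0771]
tcp_rot: [2.075, 2.359, 0.001]
wrist_force: [-2.9, -1.2, 7.6]
width: 0.001
grip_force: 4.0
```

>>> {"method": "jog_arm", "body": {"turn": [[0,0,0],[0,0,0],[0,0,0],[0,0,0]], "delta_pos": [[0,0.002,-0.0002],[0,0.002,-0.0001],[0,0.002,-0.0001],[0,0,0]], "gripper": [0,0,0,0]}}

```text
time: 3.8
tool_pos: [0.4879, 0.0395, 0.0779]
tcp_rot: [2.074, 2.358, 0.003]
wrist_force: [0.1, -0.8, 7.7]
width: 0.003
grip_force: 3.9
```

>>> {"method": "jog_arm", "body": {"turn": [[0,0,0],[0,0,0],[0,0,0],[0,0,0]], "delta_pos": [[0,0.002,0],[0,0.002,0],[0,0.002,0],[0,0,0]], "gripper": [0,0,0,0]}}

```text
time: 4.13
tool_pos: [0.494, 0.0402, 0.0779]
tcp_rot: [2.074, 2.358, 0.003]
wrist_force: [0.2, 1.1, 7.6]
width: 0.003
grip_force: 3.7
```

>>> {"method": "jog_arm", "body": {"turn": [[0,0,0],[0,0,0],[0,0,0],[0,0,0],[0,0,0],[0,0,0],[0,0,0]], "delta_pos": [[0,0.002,0],[0,0.002,0],[0,0.002,0],[0,0.002,0.0001],[0,0.002,0.0001],[0,0.001,0.0001],[0,0,0]], "gripper": [0,0,0,0,0,0,0]}}

```text
time: 4.72
tool_pos: [0.5048, 0.0416, 0.0773]
tcp_rot: [2.074, 2.358, 0.003]
wrist_force: [1.2, -0.0, 6.1]
width: 0.0
grip_force: 2.8
```

>>> {"method": "jog_arm", "body": {"turn": [[0,0,0],[0,0,0],[0,0,0],[0,0,0],[0,0,0],[0,0,0],[0,0,0],[0,0,0]], "delta_pos": [[0,0,-0.01],[0,0,-0.03],[-0.035,-0.015,-0.01],[-0.035,-0.015,0],[-0.035,-0.015,0],[0,0,0],[0,0,0],[0,0,0]], "gripper": [0,0,0,0,0,0,0,0]}}

```text
time: 5.38
tool_pos: [0.4719, -0.0683, 0.1264]
tcp_rot: [-2.076, -2.357, -0.0]
wrist_force: [0.1, -0.3, 0.2]
width: 0.003
grip_force: 0.0
```

```bash
python3 - <<'E'
from h import *
s=read_state(); im=vision.read_camera('wrist'); print(s['tool_pos'],s['tcp_rot']); save('w2',im)
o=proj('wrist',[.46,-.03,.026],s).astype(int); print(o)
c=im[o[1]-45:o[1]+45,o[0]-50:o[0]+70]; save('w2c',cv2.resize(c,None,fx=6.66,fy=6.66,interpolation=cv2.INTER_CUBIC))
E
```

```text
[ 0.47192878 -0.06833237  0.12637363] [-2.07609303e+00 -2.35711862e+00 -4.64377875e-04]
[305 181]
```

View pics/w2c.png

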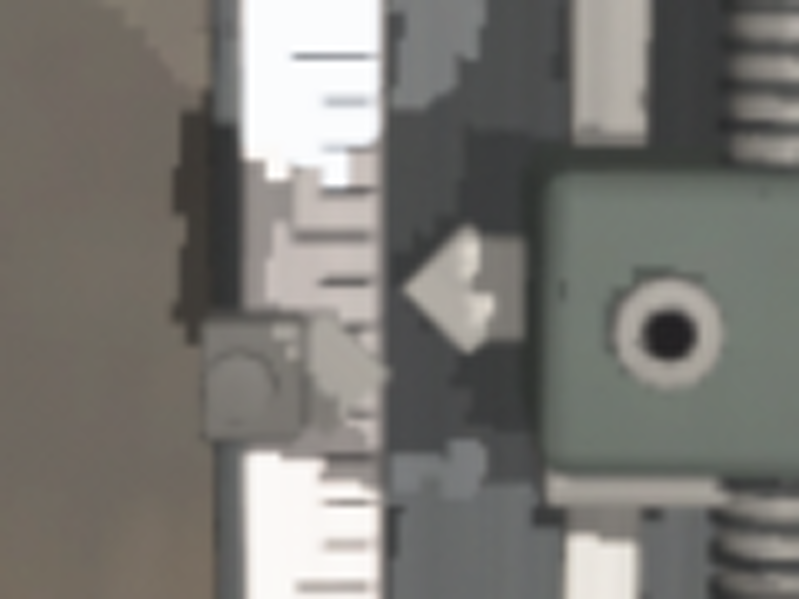

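Pointer tip at full-picture pixel (315.7,179.5), mark tip at (313.3,192.5): about half the gap is taken up.

```bash
cat >> h.py <<'E'
def gap(p,m,st,yaw=.128):
    a=onz('wrist',*p,.026,st); b=onz('wrist',*m,.026,st); d=a-b
    return a.round(4),b.round(4),(-np.sin(yaw)*d[0]+np.cos(yaw)*d[1])*1000
E
python3 - <<'E'
from h import *
s=read_state()
print(gap((315.7,179.5),(313.3,192.5),s))
s0=dict(tool_pos=[.45935,-.0600,.14349],tcp_rot=[2.0763,2.3572,.0003])
print(gap((331.5,179.6),(329.5,202),s0))
E
```

```text
(array([ 0.4667, -0.0275,  0.026 ]), array([ 0.4662, -0.0363,  0.026 ]), np.float64(8.641466999944475))
(array([ 0.4653, -0.0204,  0.026 ]), array([ 0.466 , -0.0364,  0.026 ]), np.float64(16.018000065010217))
```

>>> {"method": "jog_arm", "body": {"turn": [[0,0,0],[0,0,0],[0,0,0],[0,0,0],[0,0,0],[0,0,0],[0,0,0],[0,0,0]], "delta_pos": [[0.035,0.007,0],[0.035,0.007,0],[0.035,0.007,0.01],[0,0,0.02],[0,0,0.014],[0,0,0.003],[0,0,0.0025],[0,0,0]], "gripper": [0,0,0,0,0,0,0,0]}}

```text
time: 6.1
tool_pos: [0.4791, 0.04, 0.0771]
tcp_rot: [-2.072, -2.358, 0.0]
wrist_force: [-0.3, 0.3, 1.0]
width: -0.003
grip_force: 0.3
```

>>> {"method": "jog_arm", "body": {"turn": [[0,0,0],[0,0,0],[0,0,0]], "delta_pos": [[0,0,0.0005],[0,0,0],[0,0,0]], "gripper": [0,0,0]}}

```text
time: 6.35
tool_pos: [0.4802, 0.0386, 0.0771]
tcp_rot: [2.075, 2.358, 0.002]
wrist_force: [-1.8, 3.1, 2.6]
width: -0.002
grip_force: 1.5
```

>>> {"method": "jog_arm", "body": {"turn": [[0,0,0],[0,0,0],[0,0,0]], "delta_pos": [[0,0,0.0003],[0,0,0],[0,0,0]], "gripper": [0,0,0]}}

```text
time: 6.6
tool_pos: [0.4802, 0.0386, 0.077]
tcp_rot: [2.075, 2.358, 0.002]
wrist_force: [-1.9, 4.1, 6.4]
width: -0.004
grip_force: 3.0
```

>>> {"method": "jog_arm", "body": {"turn": [[0,0,0],[0,0,0],[0,0,0],[0,0,0],[0,0,0],[0,0,0],[0,0,0],[0,0,0]], "delta_pos": [[0,0.002,-0.0002],[0,0.002,-0.0001],[0,0.002,0],[0,0.002,0],[0,0.002,0],[0,0.002,0],[0,0.002,0],[0,0,0]], "gripper": [0,0,0,0,0,0,0,0]}}

```text
time: 7.27
tool_pos: [0.4954, 0.0406, 0.078]
tcp_rot: [2.074, 2.357, 0.005]
wrist_force: [-0.7, 4.7, 6.9]
width: -0.006
grip_force: 3.3
```

>>> {"method": "jog_arm", "body": {"turn": [[0,0,0],[0,0,0],[0,0,0],[0,0,0],[0,0,0],[0,0,0]], "delta_pos": [[0,0.002,0],[0,0.002,0],[0,0.002,0.0001],[0,0.002,0.0001],[0,0.001,0.0001],[0,0,0]], "gripper": [0,0,0,0,0,0]}}

```text
time: 7.77
tool_pos: [0.5042, 0.0416, 0.0774]
tcp_rot: [2.074, 2.357, 0.005]
wrist_force: [-1.0, 4.2, 5.5]
width: 0.004
grip_force: 2.7
```

>>> {"method": "jog_arm", "body": {"turn": [[0,0,0],[0,0,0],[0,0,0],[0,0,0],[0,0,0],[0,0,0],[0,0,0],[0,0,0]], "delta_pos": [[0,0,-0.01],[0,0,-0.02],[-0.035,-0.015,0],[-0.035,-0.015,0],[-0.035,-0.015,0],[0,0,0],[0,0,0],[0,0,0]], "gripper": [0,0,0,0,0,0,0,0]}}

```text
time: 8.43
tool_pos: [0.4713, -0.069, 0.1065]
tcp_rot: [2.076, 2.357, 0.001]
wrist_force: [0.2, -0.1, 0.0]
width: 0.004
grip_force: 0.0
```

```bash
python3 - <<'E'
from h import *
s=read_state(); im=vision.read_camera('wrist'); print(s['tool_pos'],s['tcp_rot']); save('w3',im)
o=proj('wrist',[.466,-.035,.026],s).astype(int); print(o)
c=im[o[1]-30:o[1]+30,o[0]-40:o[0]+40]; save('w3c',cv2.resize(c,None,fx=10,fy=10,interpolation=cv2.INTER_CUBIC))
E
```

```text
[ 0.47134124 -0.06899354  0.10648577] [2.07628066e+00 2.35686731e+00 5.04933099e-04]
[314 193]
```

View pics/w3c.png

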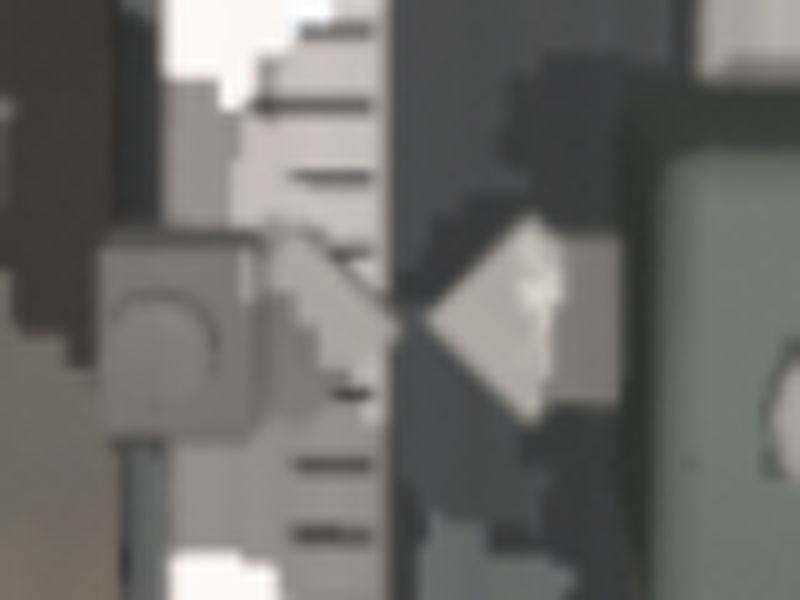

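Pointer tip at crop (425,320), mark tip at (400,328): the pointer is under 1 px short of the mark.

```bash
python3 - <<'E'
from h import *
s=read_state()
print(gap((314-40+42.5,193-30+32.0),(314-40+40,193-30+32.8),s))
im=cv2.cvtColor(cv2.imread('pics/w3.png'),cv2.COLOR_BGR2GRAY)
print(im[182:208,300:330])
E
```

```text
(array([ 0.4675, -0.0351,  0.026 ]), array([ 0.466 , -0.0358,  0.026 ]), np.float64(0.4895514129519148))
[[190 190 190 190 188 181 179 179 177 177 177 173 139  85  75  76  75  75
   75  74  69  65  65  65  65  65  65  62  62  61]
 [189 189 189 191 192 194 193 192 191 191 191 180 140  86  75  76  76  75
   75  73  64  59  58  59  60  61  63  65  61  61]
 [177 171 178 185 184 192 193 193 194 192 192 180 140  85  75  76  75  69
   68  67  62  58  58  59  60  70  87  95  70  62]
 [153 148 158 164 159 169 178 190 192 191 190 179 140  85  76  76  74  62
   60  60  59  58  58  61  72 101 133 137 102  75]
 [127 139 147 150 140 133 150 176 179 177 178 173 140  86  75  77  73  61
   59  58  59  58  60  72 101 141 171 169 142 114]
 [114 136 154 163 158 140 137 137 139 139 143 157 137  86  75  75  70  61
   59  60  58  60  71 100 138 170 187 185 172 154]
 [119 146 163 167 166 159 135  99  95 113 126 151 136  85  75  73  63  60
   59  58  60  70 100 139 164 175 188 191 178 169]
 [133 153 164 166 166 167 160 134 123 161 180 176 139  83  73  70  61  59
   59  59  68  98 139 163 169 172 182 191 186 
[... 1555 characters left out ...]
136  85  75  76  76  75
   75  75  74  73  81 104 138 164 168 166 132 120]
 [113 120 124 124 124 126 131 131 128 130 157 169 139  85  76  75  77  76
   75  75  74  73  74  82 105 137 163 162 114  88]
 [119 128 127 125 128 133 141 143 144 146 171 175 137  84  75  76  76  76
   74  75  74  73  74  76  83 105 133 130  87  66]
 [128 137 135 132 134 141 145 146 145 145 156 154 122  79  75  75  76  76
   75  75  74  73  74  76  76  81  91  89  68  60]
 [138 141 140 138 140 144 145 146 144 144 144 138 111  76  75  76  76  76
   75  75  74  72  74  75  75  72  64  63  60  60]
 [142 142 141 141 141 142 143 144 142 141 141 135 109  76  75  75  76  76
   75  74  74  72  73  73  74  71  61  60  59  59]]
```

>>> {"method": "jog_arm", "body": {"turn": [[0,0,0],[0,0,0],[0,0,0],[0,0,0],[0,0,0],[0,0,0],[0,0,0],[0,0,0]], "delta_pos": [[0.035,0.011,0],[0.035,0.011,0],[0.035,0.011,0],[0,0,0.015],[0,0,0.01],[0,0,0.0035],[0,0,0],[0,0,0]], "gripper": [0,0,0,0,0,0,0,0]}}

```text
time: 9.15
tool_pos: [0.4911, 0.0406, 0.078]
tcp_rot: [2.075, 2.359, 0.002]
wrist_force: [-0.1, 2.8, 3.9]
width: -0.006
grip_force: 1.8
```

>>> {"method": "jog_arm", "body": {"turn": [[0,0,0],[0,0,0],[0,0,0],[0,0,0]], "delta_pos": [[0,0,0.0005],[0,0,0.0005],[0,0,0.0002],[0,0,0]], "gripper": [0,0,0,0]}}

```text
time: 9.48
tool_pos: [0.4914, 0.0405, 0.0779]
tcp_rot: [-2.076, -2.358, -0.004]
wrist_force: [-1.4, 6.3, 9.5]
width: 0.001
grip_force: 5.2
```

>>> {"method": "jog_arm", "body": {"turn": [[0,0,0],[0,0,0],[0,0,0],[0,0,0],[0,0,0],[0,0,0]], "delta_pos": [[0,0,-0.0003],[0,0.0006,0],[0,0.0006,0],[0,0.0005,0],[0,0,0],[0,0,0]], "gripper": [0,0,0,0,0,0]}}

```text
time: 9.98
tool_pos: [0.4929, 0.0407, 0.0779]
tcp_rot: [-2.076, -2.357, -0.003]
wrist_force: [-2.4, 5.5, 9.5]
width: -0.003
grip_force: 4.6
```

>>> {"method": "jog_arm", "body": {"turn": [[0,0,0],[0,0,0],[0,0,0],[0,0,0],[0,0,0],[0,0,0],[0,0,0],[0,0,0]], "delta_pos": [[0,0,-0.01],[0,0,-0.02],[-0.035,-0.01,0],[-0.035,-0.011,0],[-0.035,-0.011,0],[0,0,0],[0,0,0],[0,0,0]], "gripper": [0,0,0,0,0,0,0,0]}}

```text
time: 10.65
tool_pos: [0.4733, -0.0686, 0.1065]
tcp_rot: [-2.076, -2.357, 0.001]
wrist_force: [1.0, 0.6, 0.1]
width: 0.005
grip_force: 0.0
```

```bash
python3 - <<'E'
from h import *
s=read_state(); im=vision.read_camera('wrist'); print(s['tool_pos'],s['tcp_rot']); save('w4',im)
o=proj('wrist',[.466,-.035,.026],s).astype(int); print(o)
g=cv2.cvtColor(im,cv2.COLOR_RGB2GRAY)
print(g[o[1]-14:o[1]+18,o[0]-8:o[0]+12])
E
```

```text
[ 0.47325148 -0.06863532  0.10646741] [-2.07638023e+00 -2.35654728e+00  8.70804274e-04]
[311 193]
[[188 187 185 186 186 182 143 100  78  75  76  74  75  75  75  74  75  74
   67  61]
 [127 126 125 124 126 150 132  97  78  75  76  76  76  75  75  74  75  75
   73  72]
 [140 141 140 137 123 143 128  98  78  76  76  76  76  75  75  75  74  74
   74  74]
 [179 178 178 176 170 171 138  99  78  76  76  77  75  75  75  74  73  69
   67  70]
 [192 192 191 191 190 184 144  99  78  76  76  76  75  75  74  75  74  64
   61  64]
 [193 193 193 192 191 185 144  99  78  76  76  76  76  75  75  74  73  64
   60  59]
 [182 193 193 192 192 186 144  99  78  76  76  77  76  74  69  68  67  61
   61  61]
 [161 189 191 190 189 184 142  98  77  75  76  75  75  72  62  60  60  59
   63  79]
 [141 165 167 166 167 172 137  96  78  76  74  71  71  68  59  58  58  62
   80 114]
 [125  98  94 112 122 151 132  97  77  76  70  62  61  60  59  58  61  78
  114 149]
 [152 127 129 172 184 181 143 100  78  76  70  62  59  59  59  60  76 114
  150 164]
 [165 155 136 149 183 184 144  99  77  74  69  60  60  58  60  75 1
[... 1018 characters left out ...]
 135 160
  169 169]
 [130 132 128 127 127 132 112  81  70  74  76  76  76  75  74  77  97 133
  159 167]
 [137 143 143 143 142 140 114  80  70  74  76  76  76  75  73  73  78  99
  133 157]
 [144 146 145 144 144 140 115  80  64  67  70  75  76  75  74  74  73  79
  101 132]
 [145 146 145 144 143 141 114  80  62  60  64  70  75  74  74  72  74  74
   79 100]
 [144 144 143 142 142 139 114  79  61  59  64  71  75  75  74  73  73  73
   75  78]
 [126 126 126 125 126 135 114  80  61  60  66  75  76  74  75  73  72  73
   75  74]
 [ 92  91  91  89  95 124 111  79  61  60  68  75  75  74  75  72  72  74
   74  72]
 [102 101 101 100 102 116 107  79  61  60  67  76  76  74  75  73  73  74
   73  68]]
```

>>> {"method": "jog_arm", "body": {"turn": [[0,0,0],[0,0,0],[0,0,0],[0,0,0]], "delta_pos": [[-0.005,-0.008,0.012],[0,0,0.008],[0,0,0],[0,0,0]], "gripper": [0,0,0,0]}}

```text
time: 11.03
tool_pos: [0.4659, -0.0731, 0.0858]
tcp_rot: [-2.072, -2.359, 0.002]
wrist_force: [0.3, -0.7, -0.2]
width: 0.001
grip_force: 0.0
```

```bash
python3 - <<'E'
from h import *
s=read_state(); im=vision.read_camera('wrist'); print(s['tool_pos'],s['tcp_rot']); save('w5',im)
o=proj('wrist',[.466,-.0365,.026],s).astype(int); print(o)
g=cv2.cvtColor(im,cv2.COLOR_RGB2GRAY)
print(g[o[1]-12:o[1]+12,o[0]-8:o[0]+12])
c=im[o[1]-30:o[1]+30,o[0]-40:o[0]+40]; save('w5c',cv2.resize(c,None,fx=10,fy=10,interpolation=cv2.INTER_CUBIC))
E
```

```text
[ 0.46591253 -0.073129    0.08583969] [-2.07218806e+00 -2.35867091e+00  1.50597877e-03]
[325 195]
[[195 195 194 194 193 178 138  85  76  76  77  76  76  75  74  73  73  68
   60  60]
 [191 193 192 192 192 177 138  84  76  77  76  76  76  70  67  67  67  65
   61  61]
 [174 176 175 175 175 168 136  85  77  77  76  76  74  65  59  59  60  60
   59  63]
 [133 129 128 131 140 153 135  84  76  75  72  71  70  62  59  58  58  59
   62  74]
 [100  85  94 115 138 154 135  85  76  74  63  61  60  60  58  58  59  61
   74 103]
 [137 120 136 172 187 176 138  85  76  73  61  60  59  59  60  58  61  74
  103 140]
 [165 141 141 172 189 178 138  83  74  72  61  60  59  59  59  60  73 103
  141 166]
 [169 165 143 145 171 174 135  74  62  62  60  60  59  59  61  72 104 141
  165 171]
 [169 169 164 145 144 152 128  72  60  60  60  60  59  61  73 104 140 162
  169 170]
 [168 169 168 162 146 134 111  69  61  61  60  60  61  74 106 142 161 167
  169 170]
 [167 168 168 168 161 143 113  80  69  61  61  61  74 108 144 163 169 168
  168 170]
 [168 168 169 169 168 160 139 106  78  62  63  77 109 145 164 171 1
[... 338 characters left out ...]
 173 173
  172 172]
 [166 166 168 171 176 168 133  83  76  76  77  76  80 119 153 169 172 173
  173 173]
 [165 166 169 178 186 172 133  84  75  76  76  77  75  80 119 154 170 173
  173 173]
 [165 162 169 180 184 170 131  84  76  76  77  78  76  74  85 121 156 170
  173 173]
 [163 127 109 112 140 152 129  83  75  76  77  76  76  75  76  89 121 155
  172 173]
 [174 133 117 119 139 150 128  84  76  76  76  76  75  76  74  76  91 129
  165 173]
 [188 177 172 172 175 165 130  82  76  77  76  77  76  76  74  73  78 100
  138 167]
 [194 192 190 191 188 171 129  84  76  77  77  76  75  76  74  74  74  82
  104 139]
 [195 194 193 192 189 170 129  83  76  77  76  76  76  75  74  74  74  76
   82 102]]
```

View pics/w5c.png

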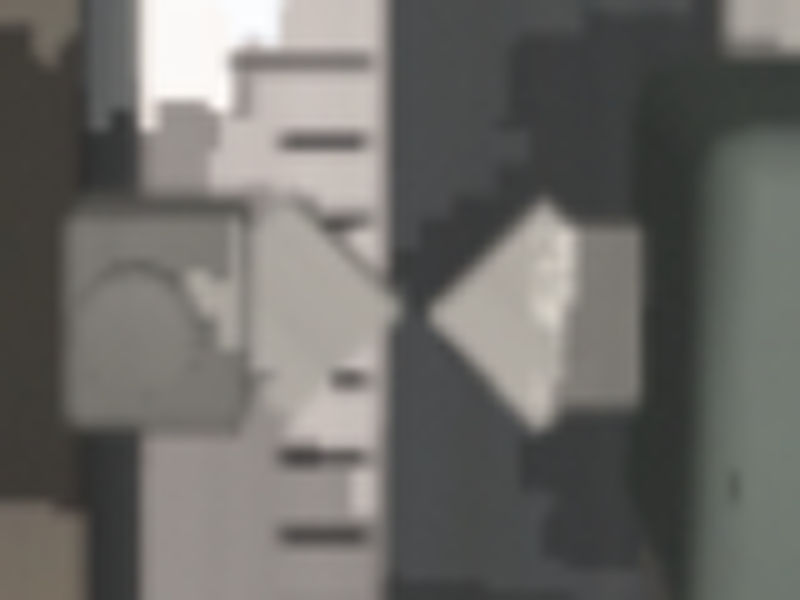

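Mark tip at crop (402,313), pointer tip at (428,317): about 0.25 mm apart in y, so the setting is good. Next, the lever: locating ball and pivot in the first pictures.

```bash
python3 - <<'E'
from h import *
from scipy.ndimage import label,center_of_mass,sum as nsum
def blobs(n,y0,y1,x0,x1,thr,bright=False):
    g=cv2.cvtColor(cv2.imread(f'pics/{n}0.png'),cv2.COLOR_BGR2GRAY)[y0:y1,x0:x1]
    l,k=label(g>thr if bright else g<thr); out=[]
    for i in range(1,k+1):
        a=(l==i).sum()
        if a>15: c=center_of_mass(l==i); out.append((round(c[1]+x0,1),round(c[0]+y0,1),int(a)))
    return out
print('side dark',blobs('side',270,305,310,345,35))
print('scene dark',blobs('scene',210,250,370,420,40))
print('side pred',[proj('side',p).round(1) for p in ([.455,-.143,.062],)],'scene',proj('scene',[.455,-.143,.062]).round(1))
for z in (.066,.070,.074,.078): print(z,onz('side',359.75,273.9,z).round(4))
E
```

```text
side dark [(np.float64(325.4), np.float64(289.1), 22)]
scene dark [(np.float64(393.6), np.float64(228.9), 19)]
side pred [array([324.5, 286.3])] scene [394.5 227.8]
0.066 [ 0.5154 -0.1248  0.066 ]
0.07 [ 0.5142 -0.1295  0.07  ]
0.074 [ 0.513  -0.1342  0.074 ]
0.078 [ 0.5119 -0.1389  0.078 ]
```

>>> {"method": "jog_arm", "body": {"turn": [[0,0,0],[0,0,0],[0,0,-0.075],[0,0,0],[0,0,0],[0,0,0],[0,0,0]], "delta_pos": [[-0.02,-0.011,0],[-0.02,-0.011,0],[0,0,0],[0,0,0.016],[0,0,0.016],[0,0,0],[0,0,0]], "gripper": [0,0,0,0,0,0,0]}}

```text
time: 11.67
tool_pos: [0.4494, -0.1161, 0.0544]
tcp_rot: [-1.983, -2.434, 0.001]
wrist_force: [-0.5, 0.1, -0.1]
width: 0.002
grip_force: 0.0
```

>>> {"method": "jog_arm", "body": {"turn": [[0,0,0],[0,0,0],[0,0,0],[0,0,0]], "delta_pos": [[-0.003,0,0],[-0.003,0,0],[0,0,0],[0,0,0]], "gripper": [0,0,0,0]}}

```text
time: 12.0
tool_pos: [0.4518, -0.1229, 0.0555]
tcp_rot: [1.984, 2.434, 0.001]
wrist_force: [0.0, -0.2, 0.0]
width: 0.002
grip_force: 0.0
```

```bash
python3 - <<'E'
from h import *
d,L=.020,.060
for a in (.1,):
    c,s=np.cos(a),np.sin(a); r=np.array([d,-L]); print((np.array([[c,s],[-s,c]])@r-r).round(5))
s=read_state(); print(s['tool_pos'],Ro.from_rotvec(s['tcp_rot']).as_matrix()[:,0], s['q'])
E
```

```text
[-0.00609 -0.0017 ]
[ 0.45182175 -0.12286194  0.05547239] [-2.01480808e-01  9.79492125e-01 -8.13073116e-04] [-3.18682254e-01  5.82485717e-02  2.19859040e+00 -4.83775825e-05
  8.83186805e-01 -5.21521689e-01]
```

>>> {"method": "jog_arm", "body": {"turn": [[0,0,-0.06],[0,0,-0.06],[0,0,-0.06],[0,0,-0.06],[0,0,-0.06],[0,0,-0.06],[0,0,-0.06],[0,0,-0.06],[0,0,0]], "delta_pos": [[-0.0036,-0.0011,0],[-0.0036,-0.0011,0],[-0.0036,-0.0011,0],[-0.0036,-0.0011,0],[-0.0036,-0.0011,0],[-0.0036,-0.0011,0],[-0.0036,-0.0011,0],[-0.0036,-0.0011,0],[0,0,0]], "gripper": [0,0,0,0,0,0,0,0,0]}}

```text
time: 12.75
tool_pos: [0.4551, -0.1526, 0.0552]
tcp_rot: [1.347, 2.837, 0.0]
wrist_force: [0.1, 0.7, -0.0]
width: -0.001
grip_force: 0.0
```

```bash
python3 - <<'E'
from h import *
s=read_state(); T=Ro.from_rotvec(s['tcp_rot']).as_matrix(); p=np.array([.514,-.131,0]); r=(np.array(s['tool_pos'])-p)
print('rel pivot in tool x,y',(T.T@r).round(4),'tool x',T[:,0].round(3),s['wrist_force'])
g=cv2.cvtColor(vision.read_camera('side'),cv2.COLOR_RGB2GRAY)
ys,xs=np.where(g[265:320,305:375]<30); print(len(xs))
E
```

```text
rel pivot in tool x,y [ 0.0204 -0.0593 -0.0552] tool x [-0.632  0.775 -0.001] [ 0.12329319  0.69582135 -0.02315809]
190
```

>>> {"method": "jog_arm", "body": {"turn": [[0,0,-0.06],[0,0,-0.06],[0,0,-0.06],[0,0,-0.06],[0,0,-0.06],[0,0,-0.06],[0,0,-0.06],[0,0,-0.06],[0,0,-0.06],[0,0,-0.06],[0,0,-0.06],[0,0,0]], "delta_pos": [[-0.0036,-0.0011,0],[-0.0036,-0.0011,0],[-0.0036,-0.0011,0],[-0.0036,-0.0011,0],[-0.0036,-0.0011,0],[-0.0036,-0.0011,0],[-0.0036,-0.0011,0],[-0.0036,-0.0011,0],[-0.0036,-0.0011,0],[-0.0036,-0.0011,0],[-0.0036,-0.0011,0],[0,0,0]], "gripper": [0,0,0,0,0,0,0,0,0,0,0,0]}}

```text
time: 13.8
tool_pos: [0.4807, -0.1837, 0.0549]
tcp_rot: [0.357, 3.121, -0.0]
wrist_force: [-0.0, -0.2, 0.0]
width: -0.0
grip_force: 0.0
```

```bash
python3 - <<'E'
from h import *
s=read_state(); T=Ro.from_rotvec(s['tcp_rot']).as_matrix(); p=np.array([.514,-.131,0]); r=(np.array(s['tool_pos'])-p)
print('rel',(T.T@r).round(4),'yaw',np.arctan2(-T[0,0],T[1,0])-.128,s['wrist_force'],s['q'][5])
E
```

```text
rel [ 0.0206 -0.0589 -0.0549] yaw 1.2148484486607756 [-0.04598879 -0.23138105  0.02365057] -1.7562575009391548
```

>>> {"method": "jog_arm", "body": {"turn": [[0,0,-0.06],[0,0,-0.06],[0,0,0]], "delta_pos": [[-0.0036,-0.0011,0],[-0.0036,-0.0011,0],[0,0,0]], "gripper": [0,0,0]}}

```text
time: 14.05
tool_pos: [0.4871, -0.1872, 0.0548]
tcp_rot: [0.171, 3.137, -0.0]
wrist_force: [-0.0, 0.6, -0.5]
width: -0.001
grip_force: 0.0
```

>>> {"method": "jog_arm", "body": {"turn": [[0,0,0],[0,0,0],[0,0,0]], "delta_pos": [[-0.001,0,0],[-0.001,0,0],[0,0,0]], "gripper": [0,0,0]}}

```text
time: 14.3
tool_pos: [0.4886, -0.1873, 0.0546]
tcp_rot: [-0.172, -3.136, 0.0]
wrist_force: [-1.8, 0.1, 0.0]
width: 0.001
grip_force: 0.6
```

>>> {"method": "jog_arm", "body": {"turn": [[0,0,0],[0,0,0],[0,0,0]], "delta_pos": [[-0.001,0,0],[-0.0005,0,0],[0,0,0]], "gripper": [0,0,0]}}

```text
time: 14.55
tool_pos: [0.4889, -0.1874, 0.0545]
tcp_rot: [-0.17, -3.134, -0.0]
wrist_force: [-5.3, -1.2, 3.7]
width: 0.004
grip_force: 2.8
```

>>> {"method": "jog_arm", "body": {"turn": [[0,0,0],[0,0,0],[0,0,0]], "delta_pos": [[-0.001,0,0],[0,0,0],[0,0,0]], "gripper": [0,0,0]}}

```text
time: 14.8
tool_pos: [0.489, -0.1874, 0.0544]
tcp_rot: [-0.169, -3.132, -0.001]
wrist_force: [-8.6, -1.3, 5.7]
width: -0.001
grip_force: 4.0
```

>>> {"method": "jog_arm", "body": {"turn": [[0,0,0],[0,0,0],[0,0,0],[0,0,0],[0,0,0],[0,0,0],[0,0,0],[0,0,0]], "delta_pos": [[0.005,0,0],[0.015,0,0],[0,0,-0.03],[0,0,-0.03],[0,0,-0.03],[-0.035,0,0],[0,0,0],[0,0,0]], "gripper": [0,0,0,0,0,0,0,0]}}

```text
time: 15.47
tool_pos: [0.5083, -0.1896, 0.1457]
tcp_rot: [0.169, 3.134, -0.001]
wrist_force: [-0.5, 0.6, -0.6]
width: 0.002
grip_force: 0.0
```

```bash
python3 - <<'E'
from h import *
s=read_state(); print(s['tool_pos'],s['tcp_rot'])
for n in ('side','scene','wrist'):
    im=vision.read_camera(n); save(n+'9',im)
    for X in ([.5084,-.1907,.062],[.466,-.036,.026]): print(n,proj(n,X,s).round(1))
g=cv2.cvtColor(cv2.imread('pics/side9.png'),cv2.COLOR_BGR2GRAY)
u,v=proj('side',[.5084,-.1907,.062]).astype(int)
print(g[v-9:v+10,u-12:u+13])
E
```

```text
[ 0.50830953 -0.18957203  0.14571829] [ 1.69080653e-01  3.13374147e+00 -1.00445850e-03]
side [363.7 303.7]
side [321.5 261.9]
scene [387.4 210.1]
scene [352.9 264.1]
wrist [313.3 246.4]
wrist [507.9 158.3]
[[125 132 148 148 148 141 103  78 114 157 181 175 110 107  82  72  72  71
   70  72  70  71  73  72  73]
 [125 119 124 123 119 109  91  71 101 152 170 178 175 109  94  71  71  74
   71  72  73  72  70  73  71]
 [ 97  93  91  92  90  84  83  77  91 149 172 182 185 149 101  69  73  72
   70  70  71  70  72  73  70]
 [ 84  83  83  87  84  87  85  81  90 140 118 112 112  99  64  61  73  72
   72  72  72  73  73  73  71]
 [ 86  85  85  86  86  86  86  83  77  83  50  40  40  39  32  43  61  72
   71  72  71  71  71  72  74]
 [ 85  85  84  87  86  86  87  80  49  36  31  39  33  35  34  27  41  62
   73  71  72  73  73  72  72]
 [ 85  86  86  85  85  85  85  60  31  33  39  41  47  39  33  26  27  46
   74  70  70  72  72  73  73]
 [ 85  84  86  84  85  85  79  41  35  36  37  46  51  46  34  29  30  34
   60  72  70  73  72  74  72]
 [ 84  84  86  84  83  88  78  31  35  34  37  40  47 
[... 401 characters left out ...]
31  28  35  35  34  35  35  33  31  48
   69  74  72  73  72  70  73]
 [ 86  86  85  84  86  87  86  80  58  30  25  29  32  33  28  30  47  67
   79  74  70  62  60  60  61]
 [ 83  84  86  83  85  82  83  84  78  62  49  31  29  34  44  44  57  63
   61  62  64  62  58  60  60]
 [ 85  86  85  85  82  82  83  86  88  72  61  48  42  45  49  56  61  59
   58  59  62  62  58  61  59]
 [ 86  86  87  85  81  77  74  75  82  61  61  62  59  58  56  62  62  60
   61  60  61  62  58  60  61]
 [ 79  71  77  86  83  84  84  95  89  60  62  63  63  64  60  61  60  58
   60  63  60  61  62  61  62]
 [ 90  81  81  83  85  87  90 103  92  54  58  61  60  62  60  62  60  59
   60  63  62  61  64  62  63]]
```

```bash
python3 -c "
from h import *
print(ticket.finish_job())"
```

```text
the job is handed in; nothing more can be done
None
```

The job is handed in: by my last close-up measurement the pointer stands about 0.3 mm past the gauge mark, and the lock lever is fully home against its stop (checked by camera and contact force); I did not re-measure the pointer after locking.

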